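# Lock the popped-up panel of a steriliser's water-filter module

### The arm

A 6-joint arm with a two-finger parallel gripper is mounted at the origin on the work surface. World frame = base frame: x ahead of the robot, y to its left, z up, the work surface at z = 0. Lengths are in m, angles in rad, forces in N, time in s.
With the tool pointing down it reaches from about 0.3 to 0.875 m from the base axis. Payload 4.2 kg.
Tool frame: the origin (TCP) lies at the very end of the fingers, on their centre line; the grasp point (between the pads) lies 19 mm behind it (r.tcp_to_grasp is the distance from the TCP to the grasp point, in m); z points along the fingers, y is the direction in which the jaws open and shut (so a half turn about z gives the same grasp; the last joint's range is limited). The gripper opens to 85 mm and grips with 20 to 120 N. Pads are 22 mm wide; open, the fingers measure 114 mm over their backs; the gripper's body (76 mm by 85 mm) begins 54 mm behind the grasp point. The pads swing forward as they close: fully open they stand 13 mm farther back than shut.
Start: joints at [1.198, 0.32, 1.565, -0, 1.257, -0.02], TCP at [0.199, 0.54, 0.231] pointing down, gripper open.
Joint ranges: [-3.11, 3.11], [-0.84, 2.01], [0.21, 2.61], [-1.34, 4.49], [0.05, 2.63], [-2.56, 2.56]. Speed limits (rad/s): [2.57, 2.57, 3.14, 3.14, 3.14, 3.14].

### API

Orientations are given as a rotation vector (axis times angle).
In Python, from station import r gives the robot as it stands. Calls block until the motion is done:
- r.move_to(position, orientation): joint-space move of the TCP to a pose.
- r.line_to(position, v=0.15, frame=None, f_stop=None): straight line of the TCP; frame=None keeps the orientation; v is the mean speed in m/s. With f_stop (N) it stops when the force on the tool has changed by that much, and returns True; else False.
- r.set_joints(angles): joint-space move.
- r.grip(opening, force=None): finger opening in m; force is the grip in N (None keeps the last); returns when the fingers have stopped.
- r.wait(seconds).
- r.solve_ik(position, orientation): joint angles nearest the present ones, or None.
- r.state(): the state.
- r.capture(name): name is "side" or "top" or "wrist"; returns the picture (384x512x3 uint8, red, green, blue); there is no depth.
- r.camera_model(name): a dict with "fovy" (degrees; the focal length in pixels is half the picture's height over the tangent of half this angle, whatever the lens; pixels are square), "cx", "cy" (the principal point, pixels), "rvec" (rotation vector, rad) and "tvec" (3), from world to camera coordinates, as OpenCV has them. Camera axes: x right, y down, z forward; pixel columns grow to the right and rows downward; lengths in m; the calibration is good to about 2 mm. A picture is of the moment at which its call begins: read the wrist's pose just before it. camera_model takes no time and is no camera call; for the wrist camera it gives the pose at the moment of the call.
A pose or a line that the arm cannot do raises r.MotionError and nothing moves.
- r.job_done(): hands the job in, once; it reports no verdict.
The state is a dict: "time": time; "joint_positions": joint angles; "joint_vel": joint speeds; "joint_torque": joint torques, N m; "ee_pos": TCP position; "ee_rot": TCP orientation; "contact_force": force on the tool from outside, world axes, zero at the start; "moment": the same for the moment, N m; "finger_gap": finger opening in m.
Only numpy, scipy, OpenCV 4.12 (cv2) and the standard library are available. Lean on these libraries where they do the work, as an engineer would, in place of code of your own. Each camera call takes 0.05 s, during which the arm holds its last target. There are 200 camera calls.

### The job

The access panel of one of the two water-filter modules has popped up. Press it down flush with your fingertips and, keeping it down with the fingertips set in the slot of its round fastener, turn the fastener a quarter turn clockwise, fully to its stop, so that the panel stays locked down when you let go. Do it by touch alone: do not pick up, carry or shift anything on the counter, leave the other module locked, and finish clear of everything.

Things in the scene. Friction and masses are not known exactly. Their poses are not given: they have to be found in the camera images.
- module_a: The water-filter module whose panel has popped up: the one to be locked. Fixed white open-topped housing 240 (own x) x 190 (own y) x 100 mm high; origin at the centre of its underside, own z up, front = its -x side. Its access panel lies in the top; on it sits a grey round fastener, 80 mm across, its top 18 mm above the panel, in a white collar (84 mm inside, 96 mm outside, same height)
- panel_a (a joint): access panel of module_a (188 x 170 mm), hinged along the module's y at module x = +105, z = 100 mm. 0 = flush with the housing's top; 0.12 rad = popped up to its stop, front edge 22 mm up. A spring holds it up; pressing it flush takes about 6 N at the fastener. Locked, it rests at about 0.015 rad on its catch
- fastener_a (a joint): module_a's fastener: 0 = unlocked, grows clockwise seen from above to a hard stop at 1.571 rad = locked. Takes about 0.2 N m; stays where left. Fingertips together at the slot's centre spin free: spread them along it or push off-centre. Its tongue reaches the catch at about 1.0 rad, passes below it only while the panel is held flush (under 0.012 rad), then holds the panel down
- slot_a (a point): centre of the floor of module_a's fastener slot, on the turning axis; turns with it. The dark-floored slot, 32 mm wide, 16 mm deep, 84 mm long from collar to collar, runs along own y; own z = turning axis, up. Own -y (white line in the slot) points to the module's -y side unlocked, to its front (-x) locked. With the panel flush this point is at module x = -28, y = 0, z = 102 mm
- module_b: The other module, same shape, already locked: leave it alone. Fixed white open-topped housing 240 (own x) x 190 (own y) x 100 mm high; origin at the centre of its underside, own z up, front = its -x side. Its access panel lies in the top; on it sits a grey round fastener, 80 mm across, its top 18 mm above the panel, in a white collar (84 mm inside, 96 mm outside, same height)
- panel_b (a joint): access panel of module_b (188 x 170 mm), hinged along the module's y at module x = +105, z = 100 mm. 0 = flush with the housing's top; 0.12 rad = popped up to its stop, front edge 22 mm up. A spring holds it up; pressing it flush takes about 6 N at the fastener. Locked, it rests at about 0.015 rad on its catch
- fastener_b (a joint): module_b's fastener: 0 = unlocked, grows clockwise seen from above to a hard stop at 1.571 rad = locked. Takes about 0.2 N m; stays where left. Fingertips together at the slot's centre spin free: spread them along it or push off-centre. Its tongue reaches the catch at about 1.0 rad, passes below it only while the panel is held flush (under 0.012 rad), then holds the panel down
- slot_b (a point): centre of the floor of module_b's fastener slot, on the turning axis; turns with it. The dark-floored slot, 32 mm wide, 16 mm deep, 84 mm long from collar to collar, runs along own y; own z = turning axis, up. Own -y (white line in the slot) points to the module's -y side unlocked, to its front (-x) locked. With the panel flush this point is at module x = -28, y = 0, z = 102 mm
- cartridge: spare white filter cartridge, a plain upright cylinder 42 mm across and 94 mm tall with a narrower neck, standing between the modules; origin at the centre of its underside. Leave it alone
- cup: steel instrument cup, 68 mm across, 85 mm tall, standing between the modules, nearer the robot; origin at the centre of its underside. Leave it alone
- bottle: blue plastic bottle, 56 mm across, 150 mm tall, behind the modules; origin at the centre of its underside. Leave it alone
- tray: shallow empty blue plastic instrument tray, 110 x 180 x 28 mm, behind the modules; origin at the centre of its underside. Leave it alone
- screwdriver: screwdriver lying on the counter far to the right, 170 mm long; it is not needed. Origin under the tool. Leave it alone
- jar: clear jar with a lid, 60 mm across, 75 mm tall, behind the modules; origin at the centre of its underside. Leave it alone
- mirror: steel dental mirror lying on the counter far to the left, a rod 8 mm thick and 150 mm long with a 22 mm round end. Leave it alone

How it is judged:
By the outcome, as a careful person would: the job done as asked, in the order asked, and still so for the second after the job is handed in, with the robot touching nothing.
It also fails if it takes over 45 s, if anything falls off the work surface, if the arm or the gripper's body presses on something with over 40 N, if the wrist force passes 120 N, or if a joint passes its speed limit or range.

## Working session

There is one attempt and no reset: what is moved stays moved. The work goes in short steps, each a Python script; the robot and the scene stay as the last script left them, time stands still between calls to the robot, and variables do not carry over. Pictures are saved under pics/ and viewed, about 8 in all and at most 12, crops included, and the job is handed in when it is done.

```bash
ls; mkdir -p pics; python3 - <<'E'
from station import r
import cv2,numpy as np
for n in("top","side"):
    im=r.capture(n);cv2.imwrite(f"pics/{n}0.png",im[:,:,::-1]);m=r.camera_model(n);print(n,m)
a=cv2.imread("pics/top0.png");b=cv2.imread("pics/side0.png")
cv2.imwrite("pics/top0b.png",cv2.resize(a,(800,600),interpolation=cv2.INTER_CUBIC))
cv2.imwrite("pics/side0b.png",cv2.resize(b,(800,600),interpolation=cv2.INTER_CUBIC))
s=r.state();print(s)
E
```

```text
pics
top {'fovy': 57.418296801816595, 'cx': 254.41044225199022, 'cy': 189.60197535782845, 'rvec': array([ 2.11823037, -2.18157245,  0.13114824]), 'tvec': array([0.02034452, 0.60861123, 0.99503484])}
side {'fovy': 45.47589138571185, 'cx': 248.07192439705022, 'cy': 193.74129583739577, 'rvec': array([ 0.28591493, -2.71976626,  1.38583086]), 'tvec': array([0.55969818, 0.14664304, 1.15570755])}
{'time': 0.1, 'joint_positions': array([ 1.19802411e+00,  3.20202718e-01,  1.56555167e+00, -1.31764310e-05,
        1.25737780e+00, -1.99895205e-02]), 'joint_vel': array([ 0.00045599, -0.00104229, -0.00384166, -0.00201111,  0.00034859,
       -0.0017454 ]), 'joint_torque': array([-8.08446856e-06, -4.16409659e+01, -2.34702873e+01,  1.26227683e-04,
        4.96536566e-03,  1.91359555e-05]), 'ee_pos': array([0.19851307, 0.53919875, 0.23058291]), 'ee_rot': array([-5.51223600e-01, -3.09256223e+00,  2.37544280e-03]), 'contact_force': array([-0.95690598,  0.26579886, -0.27549143]), 'moment': array([ 0.02905865, -0.03318452, -0.03408583]), 'finger_gap': 0.08536236166310646}
```

View pics/top0b.png

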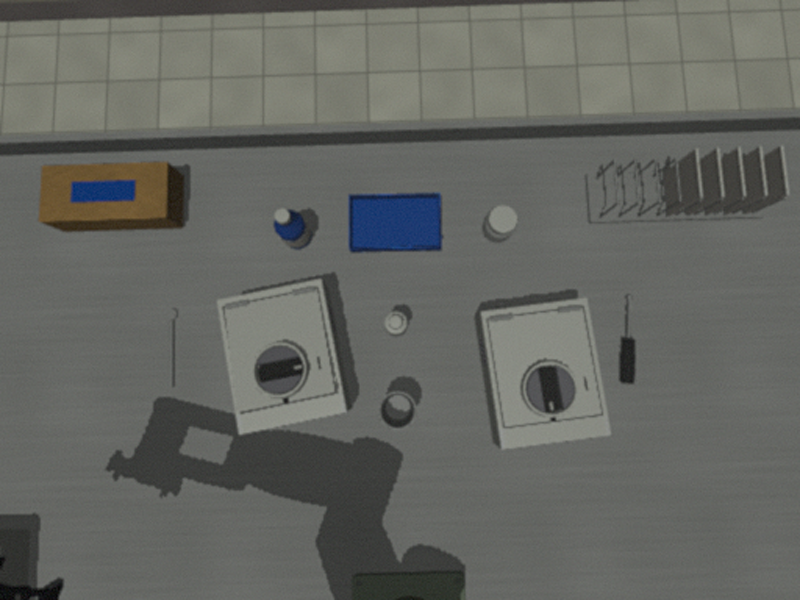

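View pics/side0b.png

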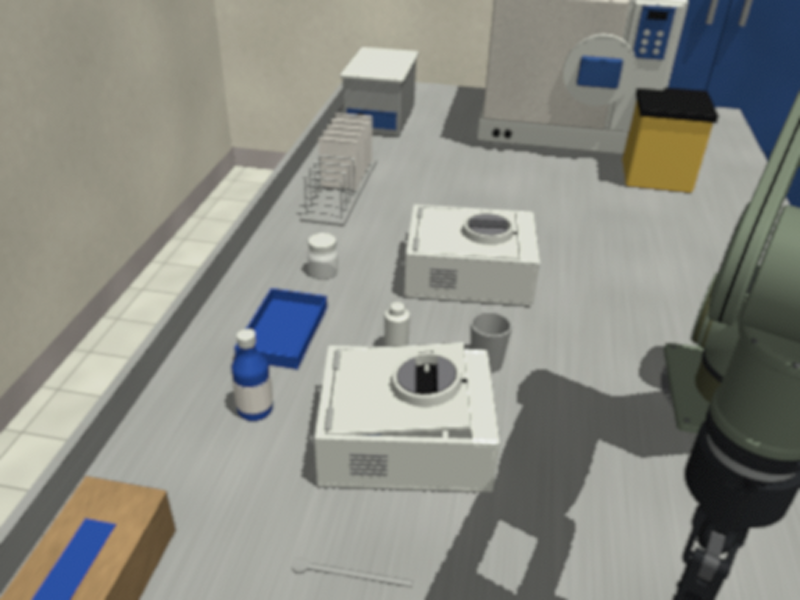

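Top view: the left module is A (slot at about (281,369), white line pointing right, i.e. unlocked). The right module is B, with its slot pointing to the front (locked). I'll fit A roughly, then look with the wrist camera.

```bash
cat > h.py <<'E'
from station import r
import numpy as np,cv2
from scipy.spatial.transform import Rotation as R
from scipy.optimize import least_squares
def cam(n):
    m=r.camera_model(n);f=192/np.tan(np.radians(m["fovy"]/2))
    return np.array([[f,0,m["cx"]],[0,f,m["cy"]],[0,0,1]]),m["rvec"],m["tvec"]
def proj(c,P): return cv2.projectPoints(np.asarray(P,float).reshape(-1,3),c[1],c[2],c[0],None)[0][:,0]
def ray(c,uv,z):
    Rm=cv2.Rodrigues(c[1])[0];o=-Rm.T@c[2];d=Rm.T@np.linalg.inv(c[0])@np.array([*uv,1]);return o+d*(z-o[2])/d[2]
def mod(p,P):  # p=x,y,yaw
    return R.from_euler('z',p[2]).apply(np.asarray(P,float))+[p[0],p[1],0]
C=np.array([[.12,.095,.1],[.12,-.095,.1],[-.12,-.095,.1],[-.12,.095,.1]])  # BL BR FR FL
def fit(c,uv,P=C,p0=(.5,.2,0)):
    s=least_squares(lambda p:(proj(c,mod(p,P))-uv).ravel(),p0);return s.x,np.abs(s.fun).max()
def down(a): # tool down, jaw (y) axis along world angle a
    y=np.array([np.cos(a),np.sin(a),0]);z=np.array([0,0,-1.]);return R.from_matrix(np.c_[np.cross(y,z),y,z]).as_rotvec()
E
python3 - <<'E'
from h import *
c=cam("top");uv=np.array([[218,299],[321,278],[346,409],[239,433]])*.64
p,e=fit(c,uv);print(p,e,ray(c,(281*.64,369*.64),.11))
a=p[2]+np.pi/2
for k in(a,a-np.pi): print(r.solve_ik(mod(p,[-.028,0,.30]).tolist()[0:3] if 0 else mod(p,[[-.06,0,.33]])[0],down(k)))
print(r.camera_model("wrist"), R.from_rotvec(r.state()["ee_rot"]).as_matrix())
im=cv2.imread("pics/top0.png")[165:290,125:240];cv2.imwrite("pics/topA.png",cv2.resize(im,None,fx=4.8,fy=4.8,interpolation=cv2.INTER_CUBIC))
E
```

```text
[0.50557051 0.2099001  0.17540929] 1.0173879023129757 [0.47869448 0.20751105 0.11      ]
[ 0.39655302  0.13314586  1.56647386  0.          1.44197293 -1.3496526 ]
[ 3.96553019e-01  1.33145865e-01  1.56647386e+00 -4.44089210e-16
  1.44197293e+00  1.79194006e+00]
{'fovy': 69.12245902009994, 'cx': 257.33253338291706, 'cy': 188.9830994186515, 'rvec': array([-2.38242659, -1.6636364 , -0.22910925]), 'tvec': array([-0.57539347, -0.03528359,  0.37961252])} [[-9.38416297e-01  3.45506226e-01 -5.49024031e-04]
 [ 3.45506662e-01  9.38415195e-01 -1.43836969e-03]
 [ 1.82468094e-05 -1.53948102e-03 -9.99998815e-01]]
```

View pics/topA.png

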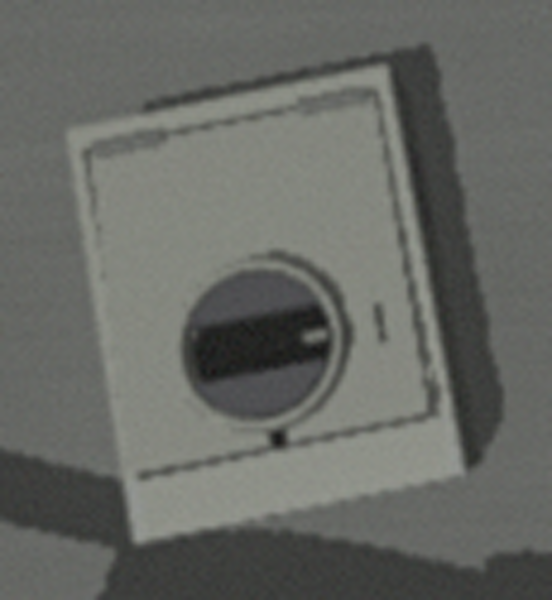

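Zoomed: housing corners at (68,128), (388,68), (464,472), (133,543) in the crop, slot level with the module's y, white line to the right. Now a closer wrist view.

```bash
python3 - <<'E'
from h import *
c=cam("top");uv=np.array([[68,128],[388,68],[464,472],[133,543]])/4.8+[125,165]
p,e=fit(c,uv);print(p,e)
a=p[2]+np.pi/2
r.move_to(mod(p,[[-.028,0,.33]])[0],down(a)); r.grip(.04)
s=r.state();print(s["time"],s["ee_pos"],s["joint_positions"],s["finger_gap"],s["contact_force"],s["moment"])
c=cam("wrist");im=r.capture("wrist");np.savez("w1.npz",K=c[0],r=c[1],t=c[2]);cv2.imwrite("pics/w1.png",im[:,:,::-1])
im=np.ascontiguousarray(im[:,:,::-1])
im=cv2.resize(im,(800,600),interpolation=cv2.INTER_CUBIC)
q=proj(c,mod(p,C))*800/512
for u in q: cv2.circle(im,tuple(int(v) for v in u),3,(0,0,255),1)
print(q);cv2.imwrite("pics/w1b.png",im)
E
```

```text
[0.50272697 0.20987914 0.16977082] 0.8967414234175806
2.2417 [0.47507777 0.20526369 0.32997406] [ 3.85623315e-01  1.80599889e-01  1.50840154e+00 -1.33991875e-05
  1.45265407e+00 -1.35517266e+00] 0.040058484200708275 [ 0.68225645 -0.1426723   0.91692915] [ 0.02018191 -0.00816925  0.010876  ]
[[499.06182122 407.1552868 ]
 [301.34089123 406.94645256]
 [283.04142755 142.7991409 ]
 [517.36230717 143.0923331 ]]
```

View pics/w1b.png

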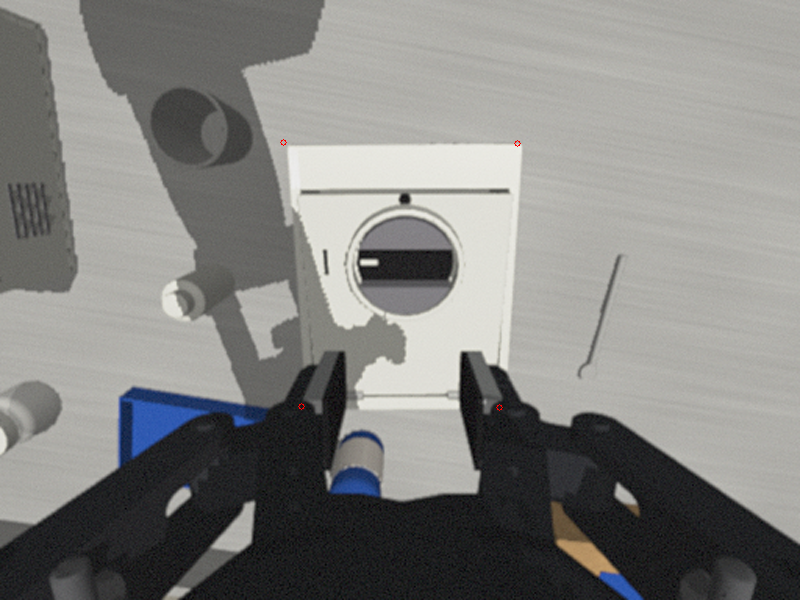

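Wrist view: the front housing corners are at (288,146) and (521,145), about 5 px from the prediction. The slot floor centre is near (406,265), white line to module −y. I'll refit and press down.

```bash
python3 - <<'E'
from h import *
d=np.load("w1.npz");c=(d["K"],d["r"],d["t"])
P=np.array([C[2],C[3],[-.0273,0,.118]]);uv=np.array([[288,146],[521,145],[405.5,265.5]])*.64
p,e=fit(c,uv,P);print(p,e);np.save("p.npy",p);print(proj(c,mod(p,C))/.64)
a=p[2]+np.pi/2;o=down(a)
r.line_to(mod(p,[[-.0277,0,.165]])[0],v=.15,frame=o)
f0=r.state()["contact_force"];print(f0,r.state()["moment"])
for z,f in((.125,6),(.088,16)):
    h=r.line_to(mod(p,[[-.028,0,z]])[0],v=.03,frame=o,f_stop=f)
    s=r.state();print(h,s["time"],s["ee_pos"],s["contact_force"],s["moment"],s["finger_gap"])
    if h and z>.1:break
c=cam("wrist");im=r.capture("wrist")[:,:,::-1]
cv2.imwrite("pics/w2.png",cv2.resize(im[60:300,100:420],(800,600),interpolation=cv2.INTER_CUBIC))
im=r.capture("side")[:,:,::-1];cv2.imwrite("pics/s2.png",cv2.resize(im[200:330,190:350],(800,650),interpolation=cv2.INTER_CUBIC)[:600])
E
```

```text
[0.50475982 0.214645   0.17616347] 1.5199340764042972
[[504.23919535 409.19966284]
 [306.88008598 410.11529391]
 [287.76448484 147.25202236]
 [521.57625752 145.96679737]]
[ 0.75100412 -0.43312582 -0.55144881] [ 0.03818317 -0.05747454 -0.02298727]
False 5.025 [0.477333   0.20981344 0.12522357] [-0.42568579  0.92398424  0.39256882] [ 0.00555405  0.02519494 -0.02143947] 0.04044868716974227
True 5.8667 [0.47619447 0.20959003 0.10037811] [-2.59782977 -0.66201173  7.87775527] [-0.14057973  0.32206052 -0.01394939] 0.03959060848299196
```

View pics/s2.png

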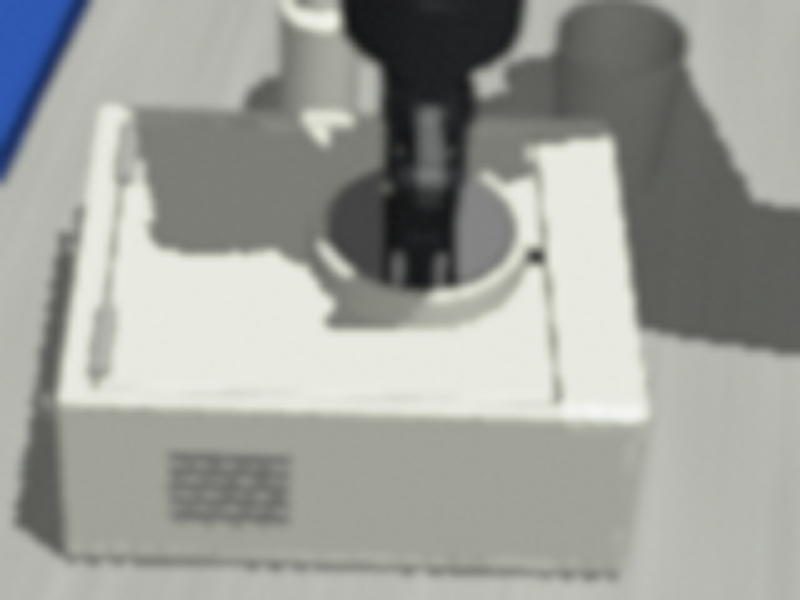

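Side view: the panel is almost flush with the housing rim and the fingers sit in the slot. I'll increase the press to about 15 N and turn in monitored steps.

```bash
python3 - <<'E'
from h import *
p=np.load("p.npy");a=p[2]+np.pi/2
def show(k):
    s=r.state();print(k,round(s["time"],2),s["ee_pos"].round(4),s["contact_force"].round(1),s["moment"].round(2));return s
s=show("");z=s["ee_pos"][2]
def pos(z):return mod(p,[[-.028,0,z]])[0]
zc=z
while s["contact_force"][2]<14 and zc>z-.008:
    zc-=.0007;r.line_to(pos(zc),v=.02,frame=down(a));r.wait(.1);s=show(f"{zc:.4f}")
np.save("z.npy",zc)
if s["contact_force"][2]>=14:
  for t in np.arange(.1,1.01,.1):
    r.move_to(pos(zc),down(a-t));s=show(f"{t:.2f}")
    f=s["contact_force"][2]
    if f<11: zc-=.0006
    if f>22: zc+=.0006
    if abs(s["moment"][2])>1.5 or f>35: break
np.save("z.npy",zc)
im=r.capture("wrist")[:,:,::-1]
cv2.imwrite("pics/w3.png",cv2.resize(im[60:300,100:420],(800,600),interpolation=cv2.INTER_CUBIC))
E
```

```text
5.97 [0.4762 0.2096 0.1004] [-2.   0.5  8.8] [-0.11  0.32 -0.01]
0.0997 6.32 [0.4763 0.2096 0.1003] [-5.  -0.2 10.1] [-0.21  0.92 -0.  ]
0.0990 6.67 [0.4763 0.2096 0.1001] [-7.1 -1.  14.3] [-0.24  1.09 -0.  ]
0.10 6.92 [0.4779 0.21   0.1002] [-2.3 -1.6 11.5] [-0.23  0.48 -0.22]
0.20 7.17 [0.4783 0.2098 0.1003] [-2.1 -2.1 11.7] [-0.35  0.37 -0.15]
0.30 7.42 [0.4785 0.2097 0.1003] [-1.1 -2.5 10.4] [-0.49  0.15 -0.2 ]
0.40 7.67 [0.4788 0.2094 0.1002] [-0.9 -4.3 14.7] [-0.68  0.25 -0.18]
0.50 7.92 [0.4789 0.2092 0.1002] [-0.5 -4.5 13.6] [-0.87  0.19 -0.19]
0.60 8.17 [0.479  0.209  0.1002] [-1.3 -4.7 14.2] [-0.93  0.16 -0.23]
0.70 8.42 [0.479  0.2091 0.1002] [ 0.1 -5.2 14.2] [-0.83  0.19 -0.12]
0.80 8.67 [0.479  0.2091 0.1002] [-1.3 -5.4 14.1] [-0.92  0.21 -0.13]
0.90 8.92 [0.479  0.2092 0.1002] [-0.6 -5.1 14.1] [-0.88  0.22 -0.16]
1.00 9.17 [0.479  0.2092 0.1001] [-0.9 -4.6 13. ] [-0.79  0.15 -0.1 ]
```

View pics/w3.png

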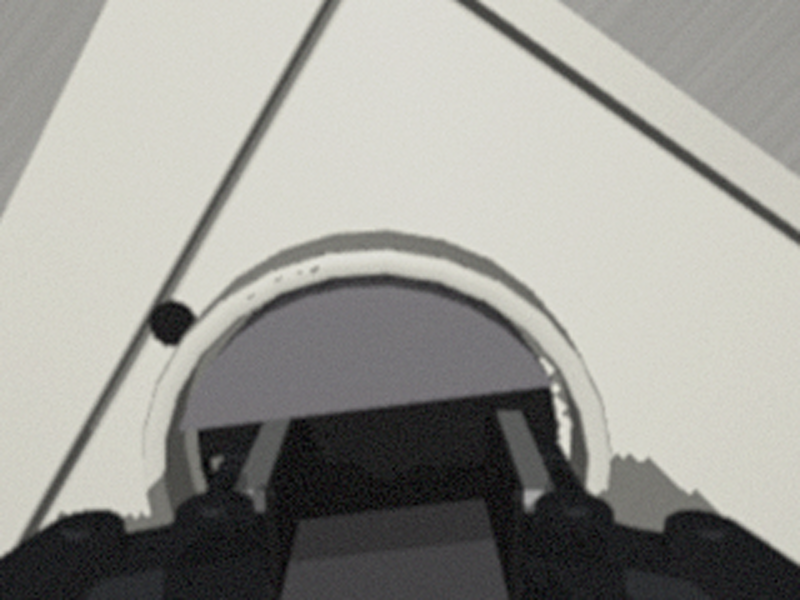

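Fingers are in the slot, both ends clear of the collar, and the fastener follows with about 0.12 rad of play. I'll continue to the stop with a firmer press.

```bash
python3 - <<'E'
from h import *
p=np.load("p.npy");a=p[2]+np.pi/2;zc=float(np.load("z.npy"))-.0008
def pos(z):return mod(p,[[-.028,0,z]])[0]
for t in list(np.arange(1.0,1.61,.1))+list(np.arange(1.64,2.0,.04)):
    r.move_to(pos(zc),down(a-t));r.wait(.05);s=r.state();f=s["contact_force"]
    print(round(t,2),round(s["time"],2),s["ee_pos"].round(4),f.round(1),s["moment"].round(2))
    if f[2]<13: zc-=.0006
    if f[2]>25: zc+=.0006
    if abs(s["moment"][2])>1.6 or f[2]>40: break
np.save("z.npy",zc);np.save("t.npy",t)
im=r.capture("wrist")[:,:,::-1]
cv2.imwrite("pics/w4.png",cv2.resize(im[60:300,100:420],(800,600),interpolation=cv2.INTER_CUBIC))
E
```

```text
1.0 9.52 [0.4791 0.2092 0.1   ] [-2.4 -4.9 17.3] [-0.9   0.48 -0.13]
1.1 9.82 [0.4792 0.2091 0.1   ] [-1.7 -6.4 18.6] [-1.03  0.36 -0.2 ]
1.2 10.12 [0.4792 0.2089 0.1   ] [-0.7 -5.5 17.7] [-1.12  0.3  -0.09]
1.3 10.42 [0.4793 0.2089 0.1   ] [ 0.2 -6.4 17.7] [-1.16  0.33 -0.11]
1.4 10.72 [0.4794 0.2088 0.1   ] [-0.3 -6.6 18.6] [-1.2   0.28 -0.09]
1.5 11.02 [0.4794 0.2088 0.1   ] [-0.7 -7.9 17.9] [-1.23  0.21 -0.  ]
1.6 11.32 [0.4795 0.2087 0.1   ] [ 0.3 -7.2 17.3] [-1.18  0.3  -0.05]
1.64 11.62 [0.4796 0.2087 0.1   ] [ 0.5 -6.4 18.1] [-1.24  0.25  0.01]
1.68 11.92 [0.4796 0.2087 0.1   ] [-0.4 -7.3 18. ] [-1.27  0.2  -0.04]
1.72 12.22 [0.4796 0.2089 0.1   ] [-0.1 -6.8 17.4] [-1.08  0.26  0.02]
1.76 12.52 [0.4795 0.2088 0.1   ] [-0.9 -7.4 18. ] [-1.12  0.24  0.08]
1.8 12.82 [0.4792 0.2082 0.1   ] [-1.3 -8.8 18.9] [-1.38  0.33  0.48]
1.84 13.12 [0.4792 0.208  0.1   ] [-0.9 -8.1 19.7] [-1.36  0.42  2.01]
```

View pics/w4.png

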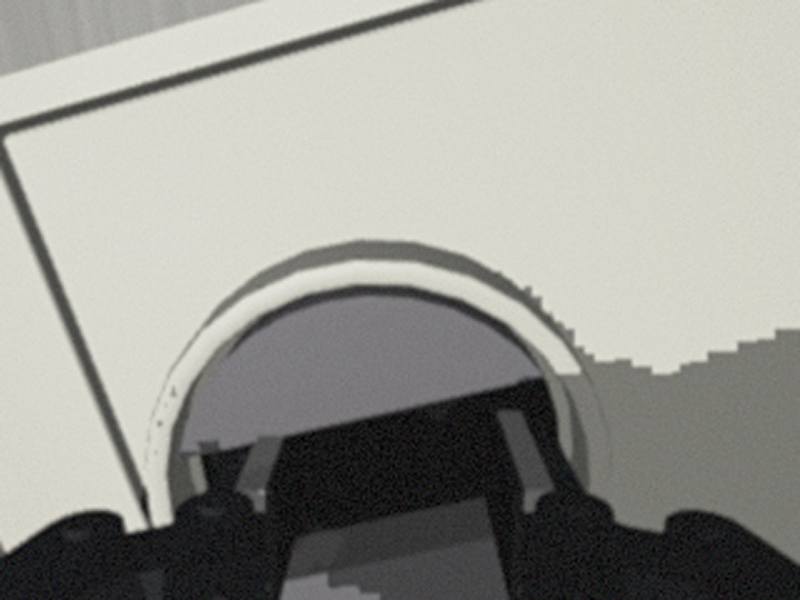

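Wrist moment about the axis rose from ~0 to 2 N m, so it's at the hard stop. I'll centre the fingers in the slot play, lift, and check.

```bash
python3 - <<'E'
from h import *
p=np.load("p.npy");a=p[2]+np.pi/2;zc=float(np.load("z.npy"))
x=mod(p,[[-.028,0,zc]])[0]
for t in(1.75,1.66):
    r.move_to(x,down(a-t));r.wait(.05);s=r.state();print(s["contact_force"].round(1),s["moment"].round(2))
x[2]=.16;r.line_to(x,v=.05)
x=mod(p,[[-.028,0,.33]])[0];r.line_to(x,v=.15)
r.move_to(x,down(a));s=r.state();print(s["time"],s["ee_pos"],s["contact_force"].round(1))
im=r.capture("wrist")[:,:,::-1]
cv2.imwrite("pics/w5.png",cv2.resize(im[80:270,160:360],(800,760),interpolation=cv2.INTER_CUBIC)[:600])
im=r.capture("side")[:,:,::-1];cv2.imwrite("pics/s5.png",cv2.resize(im[120:320,190:370],(540,600),interpolation=cv2.INTER_CUBIC))
E
```

```text
[-0.9 -7.3 18.2] [-1.02  0.34  0.3 ]
[-0.6 -2.5 17.2] [-0.43  0.4   0.16]
17.925 [0.47713647 0.20970389 0.32976263] [ 0.4 -0.3  0.4]
```

View pics/w5.png

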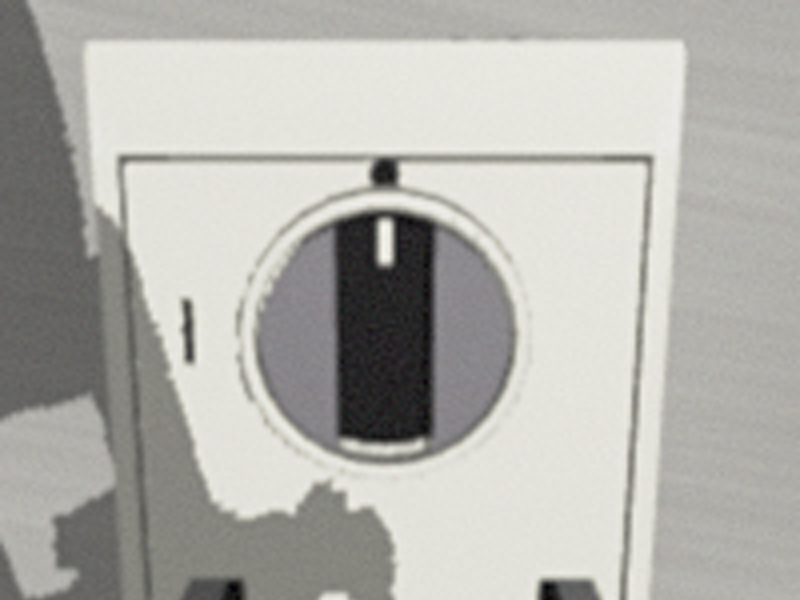

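View pics/s5.png

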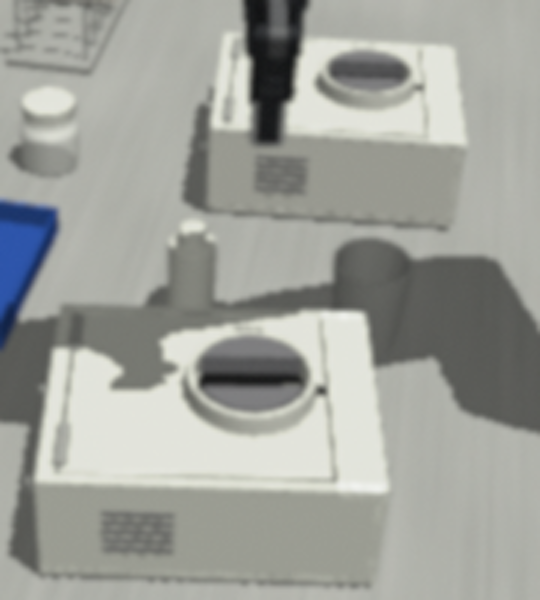

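The wrist view shows the slot parallel to the panel's sides, with the white line at (384,243) aligned with the front dot at (384,172). The side view shows the panel down and holding, module B untouched, and the gripper clear.

```bash
python3 -c "
from station import r
r.job_done();print(r.state()['time'])"
```

```text
the job is handed in; nothing more can be done
the job is handed in; nothing more can be done
```

Module A's panel is pressed flush and its fastener is turned clockwise to the stop. The panel stayed down after I let go, and I handed the job in at about 18 s of the 45 s allowed.

- **Pressing:** I held the panel down at about 10–20 N, with the fingertips spread 40 mm along the slot.
- **Turning:** The tool went 1.84 rad, which covers the quarter turn plus the play in the slot. At the end the torque about the turning axis jumped from about 0 to 2 N m, so I took that as the hard stop. I then backed off within the slot's play and lifted straight up.
- **Last checks:** The slot lies parallel to the panel's sides, with its white line pointing at the front dot. Module B, the cup, the cartridge and the tray and jar looked undisturbed as far as the last views showed them. The gripper is about 0.2 m above the module and the contact force reads about 0.
- **Not measured, and one disagreement:** I judged the panel as held down by eye, without measuring its angle. The positions I fitted for module A from the top and wrist cameras differed by about 5 mm. I used the wrist fit, and the fingers entered the slot cleanly.

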